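# Stow the slide presenter in its spring-lid charging case

### The arm

A 6-joint arm with a two-finger parallel gripper is mounted at the origin on the work surface. World frame = base frame: x ahead of the robot, y to its left, z up, the work surface at z = 0. Lengths are in mm, angles in degrees, forces in N, time in s.
With the tool pointing down it reaches from about 350 to 850 mm from the base axis. Payload 8.1 kg.
Tool frame: the origin (TCP) lies at the very end of the fingers, on their centre line; the grasp point (between the pads) lies 19 mm behind it; z points along the fingers, y is the line along which they close (so a half turn about z gives the same grasp; the last joint's range is limited). The gripper opens to 85 mm and grips with 20 to 120 N. Pads are 22 mm wide; open, the fingers measure 114 mm over their backs; the gripper's body (76 mm by 85 mm) begins 54 mm behind the grasp point. The pads swing forward as they close: fully open they stand 13 mm farther back than shut.
Start: joints at [67.357, 7.471, 85.268, -0, 87.261, -4.893], TCP at [182.899, 571.448, 231.292] pointing down, gripper open.
Joint ranges: [-169.43, 169.43], [-51.17, 129.36], [1.28, 143.12], [-76.62, 256.62], [0, 156.53], [-152.29, 152.29]. Speed limits (degrees/s): [136.94, 136.94, 159.86, 180, 180, 180].

### API

Orientations are given as [roll, pitch, yaw] about the fixed x, y, z axes, in that order (R = Rz(yaw) Ry(pitch) Rx(roll)).
In Python, from bench import * gives the robot as it stands.
- The arm moves only by the tool play_rows, never from a script. Its argument "increments" is a list of rows, each a list of 3 entries, a list of its own where there are three numbers: the gripper's target within -1 to 1 (fully open at 1, half-way at 0, shut at -1), then the shift along the tool's x, y, z in mm, then the turn about the tool's z in rad. A call has 1 to 12 rows; each row shifts and turns the commanded pose from where the row before left it, along the tool's axes as they then stand; what a row does not reach is not made up. A row lasts 1/12 s, in which the tool goes at most 41.7 mm and 7.16 degrees, less where a joint would pass 70% of its speed; a pose out of reach is approached as far as the arm can. A call is refused whole if a number of a shift passes 41.7 or a number of a turn 0.125, either way. A call with a gripper value outside its range is refused whole. The fingers move at their own pace and stop on an object; "force" is the grip in N (left out, the last holds). Time passes only in rows, so rows that do not move let the fingers close. It gives the time, the measured TCP pose, the force, the opening and the grip force at its end, in the units of the state.
- sense(): the state, without advancing time (a new reading comes with each control period).
- snapshot(name): name is "scene" or "side" or "wrist"; returns a dict with "color" (480x640x3 uint8, red, green, blue), "intrinsics" (3x3 intrinsics, pixels), "world_from_camera" (4x4, takes a point from camera to world coordinates). Camera axes: x right, y down, z forward; pixel columns grow to the right and rows downward; lengths in mm; the calibration is good to about 2 mm. A picture is of the moment at which its call begins. There is no depth.
- hand_in(): hands the job in; it is judged then, once.
Trained networks look in a picture, given as the dict that the camera call returned (one of the last four; its "shot" number tells which), for a name from the list of things; names that differ only in an ending like _2 or _b are one class to them, and where a whole thing is asked for, a point or a joint stands for the part that bears it (a point fixed in the world has none). Each returns a list of dicts, best first, with "p" (0 to 1); they miss things now and then, are a little off and sometimes report something else, mostly with a low value. They report only what shows in the picture. A call takes as long as a camera call. They do not tell look-alikes from the thing itself.
- find_in(query, picture): "xyz" ([x, y, z] in mm, in the coordinates of the camera as it stood for that picture, good to about 4 mm: the middle of the surface that is visible of it).
- regions_of(query, picture): "mask" (480x640 bool, what is visible of it).
- pinpoint(query, picture): "xyz" ([x, y, z] in mm, in the coordinates of the camera as it stood for that picture, good to about 4 mm: a listed point, or the origin of a listed thing).
The state is a dict: "time": time; "joint_pos": joint angles; "qd": joint speeds; "joint_efforts": joint torques, N m; "tool_pos": TCP position; "tcp_rot": TCP orientation; "ft_force": force on the tool from outside, world axes, zero at the start; "wrist_torque": the same for the moment, N m; "finger_gap": finger opening in mm; "grip_force": force on a finger pad.
Only numpy, scipy, OpenCV 4.12 (cv2) and the standard library are available. Lean on these libraries where they do the work, as an engineer would, in place of code of your own. Each camera call takes 0.05 s, during which the arm holds its last target. There are 200 camera calls.

### The job

Put the slide presenter away in its charging case: press the thumb latch so that the sprung lid pops open, lay the presenter right way up and flat in the pocket, then swing the lid down and press it until it snaps shut and stays shut. Be gentle: press the latch with no more than 15 N and the lid with no more than 18 N, do not slam the lid, and leave the other things on the desk where they are.

Things in the scene. Friction and masses are not known exactly. Their poses are not given: they have to be found in the camera images.
- dock: Fixed dark steel foot plate, 96 x 90 x 6 mm, under the grey charging case. Origin: centre of its underside, on the desk. x points from the latch (front) to the hinge (back), y along the hinge, z up. The case stands on it on screw feet set to an unknown height: every case height told here is really higher by R, 0 to 20 mm, constant and stiff in a run. Case top: 110 x 104 mm, z 40 mm + R.
- pocket (a point): Middle of the floor of the case's pocket were R = 0; the real floor lies R (0 to 20 mm) higher. In the dock's frame x 0, y 0, z 32 mm; axes as the dock's. The pocket is 32 mm wide (x), 86 mm long (y), 8 mm deep, in the flat case top. The presenter has 3 mm to spare on each side and stands 12 mm proud: hold it by its top 9 mm, the fingers stay above the rim.
- latch_pad (a point): Where to press the latch, were R = 0: the crest of the raised round thumb ridge across the pad (ridge 26 mm along y, 8 mm thick); really R (0 to 20 mm) higher. In the dock's frame x -92, y 0, z 46 mm; axes as the dock's. Free from 13 mm in front of this point to 22 mm behind it, where the hook post stands 11 mm higher than the crest. Press straight down.
- hinge (a point): Middle of the lid's hinge axis (along y) were R = 0; really R (0 to 20 mm) higher. In the dock's frame x 55, y 0, z 42 mm; axes as the dock's. The lid is a shell 112 mm long from hinge to front face, 104 mm wide; its flat outer face lies 22 mm off the hinge axis (shut: its top, z 64 mm + R). Wide open it leans back, free edge about 157 mm + R above the desk.
- presenter: Slide presenter: loose black plastic bar with rounded edges and two small grey keys on top, 26 mm (its x) by 80 mm (its y, the long way) by 20 mm high (z), about 60 g. Origin: centre of its underside. It lies keys up on the desk; either end may point to either end of the pocket.
- lid (a joint): Lid angle (rad): 0 = latched shut, 1.75 = wide open at its stop. Unlatched, a spring pops it to 1.75 in about 1 s (1 N at the front edge) and holds it there. To shut: swing it over from behind, then press its top near the front (95 mm from the hinge). Over the last 9 mm its lip pushes the hook aside (5 to 12 N); the hook snaps over at about -0.01, the hard stop is at -0.022.
- latch (a joint): Angle of the black rocker latch in front of the lid (rad): 0 = at rest, hook over the lid's lip; grows as the ridge is pressed (35 mm down per rad at the latch_pad point); stops firmly at 0.20. At about 0.15 (5 mm down) the hook clears the lip and the lid pops. It takes about 2 N to start, 3 to 5 N at release, 4 to 6 N at the stop (7 mm down). It springs back when let go.
- stapler: Bystander: black and steel stapler, 32 x 115 x 38 mm (long way along its y), origin centre of its underside; leave it.
- hub: Bystander: white plastic connector hub, 34 x 62 x 14 mm (long way along its y), origin centre of its underside; leave it.
- mouse: Bystander: white computer mouse, 60 x 100 x 32 mm, origin centre of its underside; leave it.
- tape: Bystander: tan roll of tape lying flat, 80 mm across, 22 mm high, origin centre of its underside; leave it.
- pen_cup: Fixed bystander: dark steel cup, 76 mm across, 95 mm high, with pens up to 175 mm high; origin centre of its underside.
Mind the look-alikes: they are no part of the job. What is shaped like the presenter but green is not meant. What is shaped like the dock but red is not meant.

How it is judged:
By the outcome, as a careful person would: the job done as asked, in the order asked, and still so for the second after the job is handed in, with the robot touching nothing.
It also fails if it takes over 72 s, if anything falls off the work surface, if the arm or the gripper's body presses on something with over 40 N, if the wrist force passes 120 N, or if a joint passes its speed limit or range.

## Working session

There is one attempt and no reset: what is moved stays moved. The work goes in short steps, Python scripts to look and compute and a tool call to move; the robot and the scene stay as the last step left them, time stands still between calls to the robot, and variables do not carry over. Pictures are saved under pics/ and viewed, at most 10 in all, crops included, and the job is handed in when it is done.

Besides the shell and the picture viewer there is one more tool, called after "Call:" by a JSON object that holds its "fn" and its "kwargs". play_rows: Moves the arm, as the interface text tells. Its arguments: {"type":"object","properties":{"increments":{"type":"array","items":{"type":"array"}},"force":{"type":"number"}},"required":["increments"]}

```bash
mkdir -p pics; cat > h.py <<'E'
from bench import *
import numpy as np, cv2
def w(pic,p): 
    T=np.array(pic["world_from_camera"]); return (T@np.r_[p,1])[:3]
def px(pic,P):
    T=np.linalg.inv(np.array(pic["world_from_camera"])); c=(T@np.r_[P,1])[:3]; u=np.array(pic["intrinsics"])@c; return u[:2]/u[2]
def ray(pic,uv,z):
    T=np.array(pic["world_from_camera"]); d=T[:3,:3]@np.linalg.inv(np.array(pic["intrinsics"]))@np.r_[uv,1]; o=T[:3,3]; return o+d*(z-o[2])/d[2]
def save(pic,n): cv2.imwrite(f"pics/{n}.png",pic["color"][:,:,::-1])
E
python3 - <<'E'
from h import *
for n in ["scene","side"]:
    s=snapshot(n); save(s,n+"0")
    print(n,np.round(s["world_from_camera"],2).tolist())
    for f,q in [(pinpoint,x) for x in ["dock","latch_pad","hinge","pocket","presenter","stapler","hub","mouse","tape","pen_cup"]]:
        for r in f(q,s)[:3]:
            P=w(s,r["xyz"]); print(q,round(r["p"],2),P.round(),px(s,P).round())
print(sense())
a=cv2.imread("pics/scene0.png");
E
```

```text
scene [[0.8, 0.49, -0.33, 848.17], [0.6, -0.67, 0.45, -432.54], [-0.0, -0.56, -0.83, 922.67], [0.0, 0.0, 0.0, 1.0]]
dock 0.91 [527.  66.  -1.] [336. 256.]
dock 0.56 [ 283. -323.    1.] [110. 331.]
latch_pad 0.83 [ 197. -294.   45.] [ 84. 284.]
latch_pad 0.75 [439.  91.  47.] [308. 214.]
hinge 0.85 [576.  58.  44.] [355. 259.]
hinge 0.84 [ 334. -348.   43.] [111. 347.]
hinge 0.65 [711. -91.   3.] [369. 365.]
pocket 0.61 [ 285. -329.   37.] [102. 325.]
presenter 0.85 [581. -71.   4.] [317. 318.]
presenter 0.69 [ 621. -210.    0.] [288. 388.]
presenter 0.69 [578.  55.  45.] [355. 260.]
stapler 0.86 [ 462. -145.   -7.] [245. 315.]
hub 0.77 [ 501. -282.   -2.] [210. 381.]
mouse 0.6 [712. -91.   3.] [369. 365.]
tape 0.6 [388. 333.   1.] [353. 150.]
pen_cup 0.77 [617. 319.  -0.] [435. 199.]
side [[0.87, -0.35, 0.34, 110.91], [-0.49, -0.61, 0.63, -726.69], [-0.01, -0.71, -0.7, 858.44], [0.0, 0.0, 0.0, 1.0]]
dock 0.63 [524.  71.  -6.] [303. 248.]
dock 0.56 [ 283. -329.   -3.] [291. 459.]
dock 0.38 [394. 333.   2.] [198. 196.]
latch_pad 0.74 [437.  91.  42.] [260. 240.]
latch_pad 0.74 [ 195. -
[... 518 characters left out ...]
287. 172.]
{'time': 1.1, 'joint_pos': array([ 6.73566161e+01,  7.47125642e+00,  8.52681965e+01,  4.33852808e-04,
        8.72595871e+01, -4.89395523e+00]), 'qd': array([-0.04293211,  0.03783415,  0.04705676, -0.00763425,  0.06009616,
        0.03069863]), 'joint_efforts': array([-2.19249785e-03, -5.69314098e+01, -5.00881290e+01, -2.81135526e-04,
        1.15850507e-03, -6.74572505e-06]), 'tool_pos': array([182.90249858, 571.45512936, 231.2874747 ]), 'tcp_rot': array([ 1.79999007e+02, -3.49884867e-04,  1.62250551e+02]), 'ft_force': array([-0.55469358,  0.29046885, -0.03295085]), 'wrist_torque': array([ 0.01015558,  0.00172803, -0.0262617 ]), 'grip_force': 0.0, 'finger_gap': 85.34079692084127}
```

View pictures.

View pics/scene0.png

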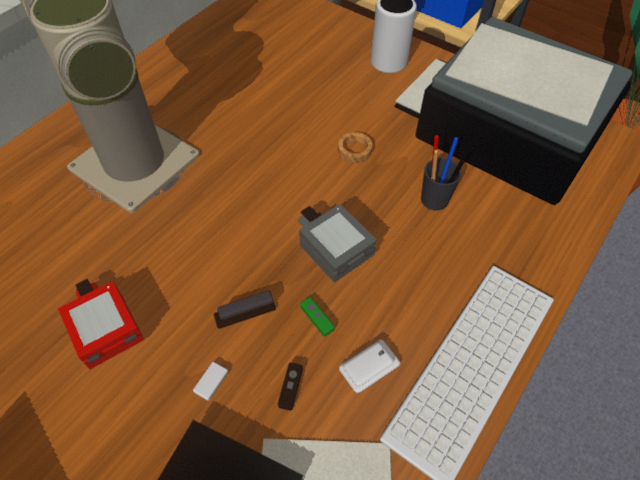

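View pics/side0.png

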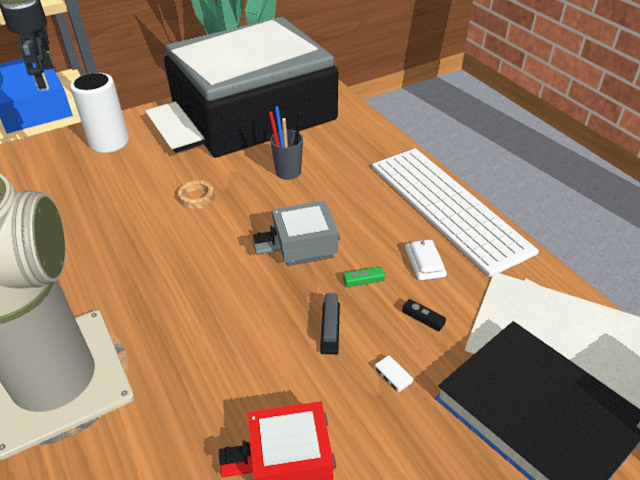

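Targets by description: presenter candidates are black (290,386) and green look-alike (317,316), with the stapler (245,309) also dark; I choose black. Docks are grey (336,240) and red look-alike (98,322); I choose grey. Now one close crop, plus measurement of R and yaws.

```bash
python3 - <<'E'
from h import *
S=[snapshot(n) for n in ("scene","side")]
C=np.array([526,69,70.])
rays=[]
for s in S:
    im=s["color"].astype(int); c=px(s,C)
    m=((im.min(2)>150)&(im.max(2)-im.min(2)<40)).astype(np.uint8)
    n,l,st,ce=cv2.connectedComponentsWithStats(m)
    k=min([i for i in range(1,n) if st[i,4]>200],key=lambda i:np.hypot(*(ce[i]-c)))
    cn=max(cv2.findContours((l==k).astype(np.uint8),0,2)[0],key=cv2.contourArea)
    q=cv2.approxPolyDP(cn,0.06*cv2.arcLength(cn,True),True)[:,0]
    print(c,ce[k],st[k,4],q.tolist())
    for z in (64,74,84): print(z,ray(s,ce[k],z).round(1),[ray(s,p,z)[:2].round().tolist() for p in q])
    T=np.array(s["world_from_camera"]);o=T[:3,3];d=ray(s,ce[k],0)-o;rays.append((o,d/np.linalg.norm(d)))
    r=sorted(regions_of("presenter",s),key=lambda r:np.hypot(*(np.argwhere(r["mask"]).mean(0)[::-1]-px(s,np.array([622,-209,10])))))[0]
    P=np.array([ray(s,p[::-1],15)[:2] for p in np.argwhere(r["mask"])])
    print("pres",r["p"],cv2.minAreaRect(P.astype(np.float32)),P.mean(0)); ev=np.linalg.eigh(np.cov(P.T))[1][:,1];print("yaw",np.degrees(np.arctan2(ev[1],ev[0])))
A=np.c_[rays[0][1],-rays[1][1]];t=np.linalg.lstsq(A,rays[1][0]-rays[0][0],rcond=None)[0]
print("tri",rays[0][0]+t[0]*rays[0][1],rays[1][0]+t[1]*rays[1][1])
s=S[0]["color"]; a=cv2.resize(s[340:420,240:340],None,fx=4,fy=4,interpolation=2); b=cv2.resize(s[190:290,280:400],None,fx=3.2,fy=3.2,interpolation=2)
d=cv2.resize(S[1]["color"][190:290,240:360],None,fx=3.2,fy=3.2,interpolation=2)
cv2.imwrite("pics/crop.png",np.hstack([cv2.resize(a,(400,320))[:,:,::-1],b[:,:,::-1]])); 
E
```

```text
[337.22764006 235.12014949] [337.32673267 234.40511551] 1212 [[339, 213], [312, 230], [335, 257], [363, 238]]
64 [522.9  74.   64. ] [[495.0, 119.0], [477.0, 53.0], [550.0, 28.0], [568.0, 97.0]]
74 [526.7  68.1  74. ] [[499.0, 113.0], [481.0, 47.0], [553.0, 23.0], [571.0, 91.0]]
84 [530.5  62.2  84. ] [[503.0, 106.0], [485.0, 42.0], [557.0, 18.0], [575.0, 85.0]]
pres 0.92 ((622.824951171875, -207.6246337890625), (27.923715591430664, 84.93270874023438), 23.313650131225586) [ 623.20707432 -209.13472065]
yaw 114.15072804560775
[304.02585737 220.64968564] [304.12015137 220.60548723] 1057 [[320, 207], [282, 211], [288, 235], [328, 229]]
64 [529.4  75.1  64. ] [[578.0, 96.0], [505.0, 124.0], [482.0, 54.0], [558.0, 29.0]]
74 [524.1  65.   74. ] [[572.0, 85.0], [500.0, 113.0], [477.0, 44.0], [553.0, 20.0]]
84 [518.9  54.9  84. ] [[566.0, 75.0], [495.0, 103.0], [472.0, 34.0], [547.0, 10.0]]
pres 0.91 ((617.7811889648438, -212.27093505859375), (36.83095169067383, 81.2698745727539), 24.037092208862305) [ 618.05983835 -213.26339366]
yaw 112.22809101949278
tri [525.5863771   69.85897178  71.09159743] [526.09277033  68.76520368  70.25448753]
```

View pics/crop.png

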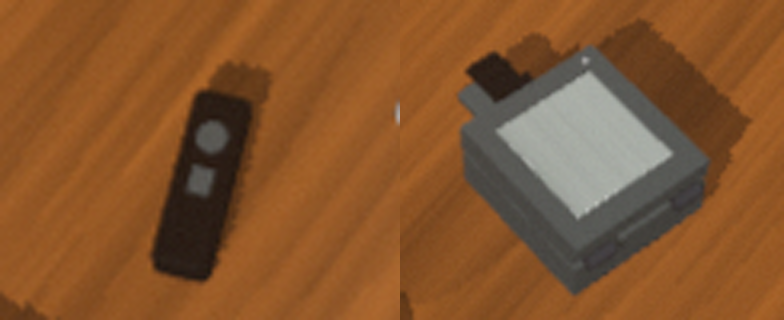

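The crop confirms the black bar with two grey keys up (keys at about (293,374),(290,385) in the scene), and the grey case with its lid shut and black latch at (308,214). Lid panel triangulates to z≈70.7, so R≈6.5, and the case yaw is ≈ -17°. Next I go above the latch.

```bash
cat >> h.py <<'E'
import sys
from scipy.spatial.transform import Rotation as Ro
def plan(x,y,z,yaw=None):
    s=sense(); p=np.array(s["tool_pos"]); R=Ro.from_euler("xyz",s["tcp_rot"],degrees=True)
    d=R.inv().apply(np.array([x,y,z])-p); n=np.linalg.norm(d)/41
    t=0 if yaw is None else ((s["tcp_rot"][2]-yaw+90)%180-90)   # half turn symmetric
    print("t",round(s["time"],2),"pos",p.round(1),"rpy",np.round(s["tcp_rot"],2),"f",np.round(s["ft_force"],1),"gap",round(s["finger_gap"],1),"| local",d.round(1),"rows>=",round(max(n,abs(t)/7),1),"turn rad",round(np.radians(t),3))
E
python3 -c "
from h import *
plan(438,95,150,-17)"
```

```text
t 1.3 pos [182.9 571.5 231.3] rpy [180.     0.   162.25] f [-0.2 -0.1 -1.1] gap 85.4 | local [-388.2 -376.    81.3] rows>= 13.3 turn rad -0.013
```

Call:
{"fn": "play_rows", "kwargs": {"increments": [[-1, [-25, -24, 5], 0], [-1, [-25, -24, 5], 0], [-1, [-25, -24, 5], 0], [-1, [-25, -24, 5], 0], [-1, [-25, -24, 5], 0], [-1, [-25, -24, 5], 0], [-1, [-25, -24, 5], 0], [-1, [-25, -24, 5], 0], [-1, [-25, -24, 5], 0], [-1, [-25, -24, 5], 0], [-1, [-25, -24, 5], 0], [-1, [-25, -24, 5], 0]]}}

```text
time: 2.3
tool_pos: [381.4, 204.2, 171.4]
tcp_rot: [180.0, 0.0, 162.3]
ft_force: [0.2, 0.5, -0.4]
finger_gap: -0.0
grip_force: 0.0
```

```bash
python3 - <<'E'
from h import *
plan(438,95,130,-17)
s=snapshot("wrist"); save(s,"w1")
for q in ["dock","latch_pad","hinge","lid"]:
    for r in (pinpoint(q,s) if q!="lid" else find_in(q,s))[:2]:
        P=w(s,r["xyz"]); print(q,round(r["p"],2),P.round(1),px(s,P).round())
print(np.round(s["world_from_camera"],2).tolist())
im=s["color"].astype(int); c=px(s,np.array([526,69,70.5]))
m=((im.min(2)>140)&(im.max(2)-im.min(2)<40)).astype(np.uint8)
cn=max(cv2.findContours(m,0,2)[0],key=cv2.contourArea)
P=np.array([ray(s,p,70.5)[:2] for p in cn[:,0]],np.float32); print(cv2.minAreaRect(P))
E
```

```text
t 2.3 pos [381.4 204.2 171.4] rpy [1.7996e+02 5.0000e-02 1.6226e+02] f [ 0.2  0.5 -0.4] gap -0.0 | local [-87.1 -86.8  41.4] rows>= 3.2 turn rad -0.013
latch_pad 0.62 [433.7  93.4  45.6] [203. 336.]
lid 0.77 [465.3  50.6  68.2] [159. 403.]
[[0.31, 0.9, 0.31, 301.57], [0.95, -0.29, -0.1, 228.97], [0.0, 0.32, -0.95, 313.76], [0.0, 0.0, 0.0, 1.0]]
((502.85223388671875, 63.273040771484375), (4.955617904663086, 33.90803527832031), 22.637706756591797)
```

View pics/w1.png

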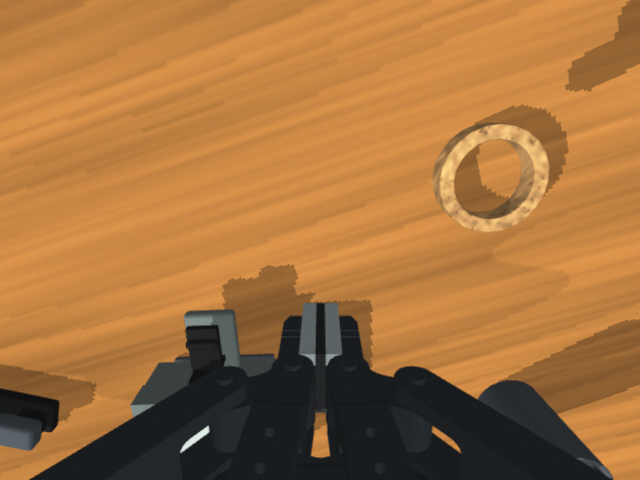

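Wrist view: tape (495,180), closed fingertips (322,310), latch ridge (205,345) with the case behind it, consistent with the estimate (437,93).

Call:
{"fn": "play_rows", "kwargs": {"increments": [[-1, [-18, -18, 8], 0], [-1, [-18, -18, 8], 0], [-1, [-18, -18, 8], 0], [-1, [-18, -18, 8], 0], [-1, [-16, -17, 8], 0], [-1, [0, 0, 20], 0], [-1, [0, 0, 20], 0], [-1, [0, 0, 12], 0], [-1, [0, 0, 8], 0], [-1, [0, 0, 2], 0], [-1, [0, 0, 0], 0]]}}

```text
time: 3.47
tool_pos: [437.2, 95.0, 69.2]
tcp_rot: [-180.0, -0.0, 162.3]
ft_force: [0.1, -1.1, 0.1]
finger_gap: 0.1
grip_force: 0.0
```

```bash
python3 - <<'E'
from h import *
plan(437,93,60)
S=[snapshot(n) for n in ("scene","side")]
out=[]
for s in S:
    c=px(s,np.array([440,93,60.])).astype(int); x,y=np.clip(c[0]-60,0,519),np.clip(c[1]-60,0,359)
    out.append(cv2.resize(s["color"][y:y+120,x:x+120],(400,400),interpolation=2))
cv2.imwrite("pics/l1.png",np.hstack(out)[:,:,::-1])
E
```

```text
t 3.47 pos [437.2  95.   69.2] rpy [-1.7999e+02 -4.0000e-02  1.6235e+02] f [ 0.1 -1.1  0.1] gap 0.1 | local [-0.5 -2.   9.2] rows>= 0.2 turn rad 0.0
```

View pics/l1.png

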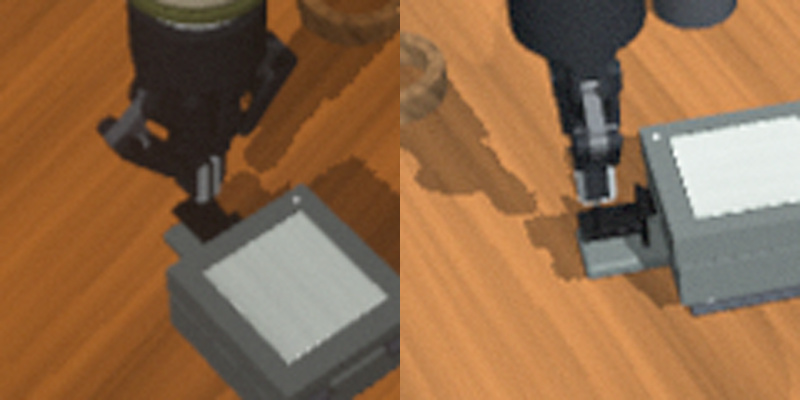

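Both views show the fingertips right above the ridge, short of the hook post. Pressing gently.

Call:
{"fn": "play_rows", "kwargs": {"increments": [[-1, [0, -1, 4], 0], [-1, [0, 0, 4], 0], [-1, [0, 0, 3], 0], [-1, [0, 0, 2], 0], [-1, [0, 0, 1], 0], [-1, [0, 0, 1], 0], [-1, [0, 0, 0], 0]]}}

```text
time: 4.15
tool_pos: [436.9, 93.2, 54.2]
tcp_rot: [-180.0, -0.0, 162.2]
ft_force: [-1.9, 0.0, 2.8]
finger_gap: -0.1
grip_force: 1.3
```

Call:
{"fn": "play_rows", "kwargs": {"increments": [[-1, [0, 0, 1], 0], [-1, [0, 0, 1], 0], [-1, [0, 0, 0], 0]]}}

```text
time: 4.4
tool_pos: [437.2, 93.2, 52.2]
tcp_rot: [180.0, -0.0, 162.2]
ft_force: [-1.8, 0.8, 3.5]
finger_gap: 0.0
grip_force: 1.7
```

Call:
{"fn": "play_rows", "kwargs": {"increments": [[-1, [0, 0, 1], 0], [-1, [0, 0, 1], 0], [-1, [0, 0, 0], 0]]}}

```text
time: 4.65
tool_pos: [437.2, 93.2, 50.1]
tcp_rot: [180.0, -0.0, 162.3]
ft_force: [-2.2, 0.9, 4.0]
finger_gap: -0.6
grip_force: 1.8
```

Call:
{"fn": "play_rows", "kwargs": {"increments": [[-1, [0, 0, 1], 0], [-1, [0, 0, 0], 0]]}}

```text
time: 4.82
tool_pos: [437.2, 93.2, 49.2]
tcp_rot: [180.0, 0.0, 162.3]
ft_force: [-1.7, 0.4, 3.6]
finger_gap: -0.1
grip_force: 1.7
```

```bash
python3 - <<'E'
from h import *
plan(437,93,60)
s=snapshot("side"); cv2.imwrite("pics/l2.png",cv2.resize(s["color"][130:290,200:400],None,fx=3,fy=3)[:,:,::-1])
E
```

```text
t 4.82 pos [437.2  93.2  49.2] rpy [180.     0.   162.25] f [-1.7  0.4  3.6] gap -0.1 | local [  0.2  -0.2 -10.8] rows>= 0.3 turn rad 0.0
```

View pics/l2.png

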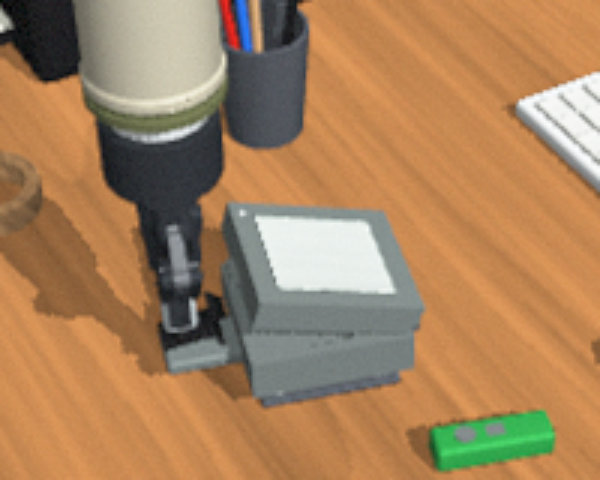

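The lid is popping open at z≈49.5, so R≈8. I lift, then go to the presenter.

Call:
{"fn": "play_rows", "kwargs": {"increments": [[-1, [0, 0, 0], 0], [-1, [0, 0, 0], 0], [-1, [0, 0, 0], 0], [-1, [0, 0, 0], 0], [-1, [0, 0, -10], 0], [-1, [0, 0, -25], 0], [-1, [0, 0, -35], 0], [-1, [0, 0, -35], 0], [-1, [0, 0, -35], 0], [-1, [0, 0, -10], 0]]}}

```text
time: 5.7
tool_pos: [440.0, 93.2, 206.2]
tcp_rot: [179.8, 0.5, 162.2]
ft_force: [0.9, 0.9, 1.0]
finger_gap: -0.3
grip_force: 0.0
```

```bash
python3 -c "
from h import *
plan(622,-209,150,113.5)"
```

```text
t 5.7 pos [440.   93.2 206.2] rpy [179.81   0.49 162.24] f [0.9 0.9 1. ] gap -0.3 | local [-265.  -232.5   57.7] rows>= 8.7 turn rad 0.851
```

Call:
{"fn": "play_rows", "kwargs": {"increments": [[0.5, [-24, -21, 0], 0], [0.5, [-24, -21, 0], 0], [0.5, [-24, -21, 0], 0], [0.5, [-24, -21, 0], 0], [0.5, [-24, -21, 0], 0], [0.5, [-24, -21, 0], 0], [0.5, [-24, -21, 0], 0], [0.5, [-24, -21, 5], 0], [0.5, [-24, -21, 10], 0], [0.5, [-24, -21, 15], 0], [0.5, [-24, -21, 15], 0], [0.5, [0, 0, 10], 0.12]]}}

```text
time: 6.7
tool_pos: [618.8, -212.3, 141.5]
tcp_rot: [-179.9, -0.1, 155.4]
ft_force: [0.2, -0.2, -0.6]
finger_gap: 63.8
grip_force: 0.0
```

Call:
{"fn": "play_rows", "kwargs": {"increments": [[0.5, [0, 0, 0], 0.12], [0.5, [0, 0, 0], 0.12], [0.5, [0, 0, 0], 0.12], [0.5, [0, 0, 0], 0.12], [0.5, [0, 0, 0], 0.12], [0.5, [0, 0, 0], 0.12], [0.5, [0, 0, 0], 0], [0.5, [0, 0, 0], 0]]}}

```text
time: 7.37
tool_pos: [618.1, -207.5, 144.3]
tcp_rot: [-180.0, 0.0, 114.3]
ft_force: [-0.7, 0.2, -0.8]
finger_gap: 64.3
grip_force: 0.0
```

```bash
python3 - <<'E'
from h import *
plan(622,-209,20,113.5)
for n in ("wrist","scene"):
    s=snapshot(n); save(s,"p1"+n)
    for q in ["presenter"]:
        for r in pinpoint(q,s)[:2]:
            P=w(s,r["xyz"]); print(n,q,round(r["p"],2),P.round(1),px(s,P).round())
    for r in regions_of("presenter",s)[:2]:
        ii=np.argwhere(r["mask"]); P=np.array([ray(s,p[::-1],16)[:2] for p in ii]); ev=np.linalg.eigh(np.cov(P.T))[1][:,1]
        print(round(r["p"],2),len(ii),ii.mean(0),P.mean(0),np.degrees(np.arctan2(ev[1],ev[0])),cv2.minAreaRect(P.astype(np.float32)))
E
```

```text
t 7.37 pos [ 618.1 -207.5  144.3] rpy [-1.7999e+02  1.0000e-02  1.1434e+02] f [-0.7  0.2 -0.8] gap 64.3 | local [ -3.    2.9 124.3] rows>= 3.0 turn rad 0.015
wrist presenter 0.6 [ 623.2 -208.9    4.6] [327. 229.]
0.75 3620 [ 26.53342541 374.33563536] [594.75510785 -78.03997186] 177.0016068006867 ((589.7418212890625, -74.73432922363281), (28.286773681640625, 57.885093688964844), 72.49787139892578)
0.56 4088 [225.90508806 326.99094912] [ 620.96074771 -203.90607139] 113.71648319171406 ((621.661376953125, -205.81300354003906), (26.263761520385742, 82.28794860839844), 23.36507225036621)
scene presenter 0.72 [583.5 -68.8   3.1] [319. 318.]
scene presenter 0.71 [ 620.3 -208.6    2.4] [289. 387.]
0.97 720 [385.66527778 289.68333333] [ 623.38849701 -208.55772323] 113.49992534479722 ((623.0802001953125, -207.94342041015625), (28.069673538208008, 83.07256317138672), 22.26009750366211)
0.78 422 [315.44312796 317.57109005] [582.12728425 -71.39598252] 160.98679213463882 ((582.9971923828125, -73.94222259521484), (30.773860931396484, 75.53852081298828), 68.67987823486328)
```

View pics/p1wrist.png

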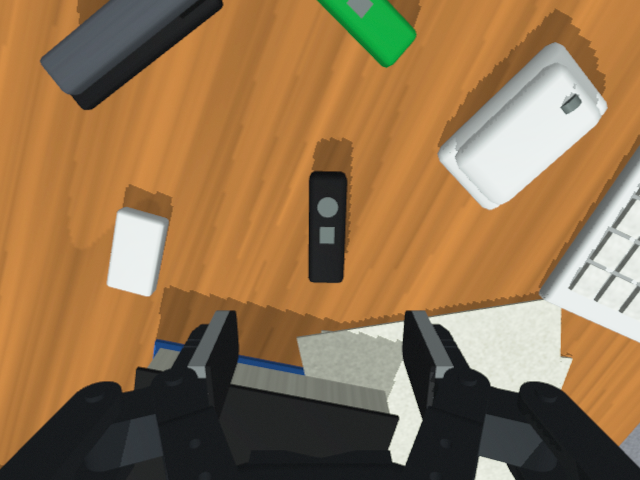

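The wrist view shows the presenter (327,228), keys up, centred between the fingers, with hub (137,252), mouse (525,125), stapler (130,45) and green look-alike (370,25) clear. Descending to grip its top 9 mm.

Call:
{"fn": "play_rows", "kwargs": {"increments": [[0.3, [-2, 3, 20], 0.01], [0.3, [0, 0, 30], 0], [0.3, [0, 0, 30], 0], [0.3, [0, 0, 25], 0], [0.3, [0, 0, 15], 0], [0.3, [0, 0, 9], 0], [0.3, [0, 0, 5], 0], [0.3, [0, 0, 0], 0], [0.3, [0, 0, 0], 0]]}}

```text
time: 8.42
tool_pos: [622.8, -208.4, 11.8]
tcp_rot: [179.9, 0.1, 113.6]
ft_force: [0.7, -0.5, 0.9]
finger_gap: 55.3
grip_force: 0.0
```

Call:
{"fn": "play_rows", "kwargs": {"increments": [[-1, [0, 0, 0], 0], [-1, [0, 0, 0], 0], [-1, [0, 0, 0], 0], [-1, [0, 0, 0], 0], [-1, [0, 0, 0], 0], [-1, [0, 0, 0], 0]], "force": 30}}

```text
time: 8.92
tool_pos: [623.0, -208.5, 12.1]
tcp_rot: [179.9, 0.1, 113.6]
ft_force: [-0.6, 0.5, 6.0]
finger_gap: 25.1
grip_force: 30.3
```

Gripped. Lift, turn to the pocket's axis, and stop short of the pocket on the -y side for a close look.

Call:
{"fn": "play_rows", "kwargs": {"increments": [[-1, [0, 0, -8], 0], [-1, [0, 0, -20], 0], [-1, [0, 0, -35], 0], [-1, [0, 0, -35], 0.1], [-1, [0, 0, -12], 0.1], [-1, [0, 0, 0], 0.1], [-1, [0, 0, 0], 0.1], [-1, [0, 0, 0], 0.1], [-1, [0, 0, 0], 0.1], [-1, [0, 0, 0], 0.1], [-1, [0, 0, 0], 0]]}}

```text
time: 9.83
tool_pos: [621.7, -207.9, 120.8]
tcp_rot: [180.0, 0.0, 73.2]
ft_force: [-0.1, -0.0, -1.0]
finger_gap: 24.6
grip_force: 29.6
```

```bash
python3 -c "
from h import *
plan(500,-12,120,73)"
```

```text
t 9.83 pos [ 621.7 -207.9  120.8] rpy [179.99   0.    73.17] f [-0.1 -0.  -1. ] gap 24.6 | local [ 152.3 -173.2    0.8] rows>= 5.6 turn rad 0.003
```

Call:
{"fn": "play_rows", "kwargs": {"increments": [[-1, [10, -12, 0], 0], [-1, [20, -23, 0], 0], [-1, [20, -23, 0], 0], [-1, [20, -23, 0], 0], [-1, [20, -23, 0], 0], [-1, [20, -23, 0], 0], [-1, [20, -23, 0], 0], [-1, [15, -15, 0], 0], [-1, [7, -8, 0], 0], [-1, [0, 0, 0], 0], [-1, [0, 0, 0], 0]]}}

```text
time: 10.75
tool_pos: [499.7, -13.1, 120.8]
tcp_rot: [179.9, 0.0, 73.6]
ft_force: [0.1, -1.1, 1.2]
finger_gap: 24.8
grip_force: 29.7
```

```bash
python3 - <<'E'
from h import *
plan(526,69,120,73)
s=snapshot("wrist"); save(s,"k1")
for q in ["pocket","hinge","latch_pad","dock"]:
    for r in pinpoint(q,s)[:2]:
        P=w(s,r["xyz"]); print(q,round(r["p"],2),P.round(1),px(s,P).round())
E
```

```text
t 10.75 pos [499.7 -13.1 120.8] rpy [1.7993e+02 1.0000e-02 7.3600e+01] f [ 0.1 -1.1  1.2] gap 24.8 | local [86.2  2.1  0.8] rows>= 2.1 turn rad 0.01
pocket 0.62 [527.1  67.5  32.4] [328. 100.]
hinge 0.89 [576.6  54.2  42.1] [427.  97.]
hinge 0.53 [498.8  -9.9 113.3] [318. 307.]
latch_pad 0.87 [435.6  91.7  47.1] [142. 105.]
latch_pad 0.3 [526.6  69.8  30.5] [326.  96.]
dock 0.68 [525.4  72.5   3. ] [322.  93.]
```

View pics/k1.png

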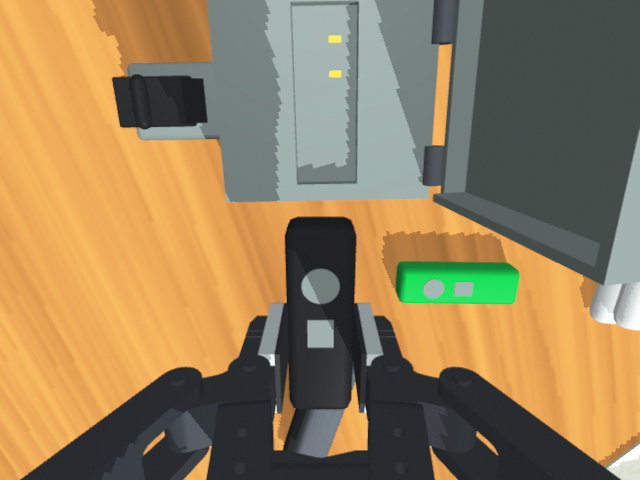

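Wrist view: the lid is wide open at right, the pocket outline is (291,3),(358,2),(357,183),(298,184), and the case front edge ends at (228,201),(432,198). The presenter is held with keys up, from (286,217) to (355,408).

```bash
python3 - <<'E'
from h import *
s=snapshot("wrist")
for z in (46,48.5,51):
    c=np.array([ray(s,p,z)[:2] for p in [(291,3),(358,2),(357,183),(298,184)]])
    e=[np.linalg.norm(c[i]-c[(i+1)%4]) for i in range(4)]
    ax=[np.degrees(np.arctan2(*(c[a]-c[b])[::-1])) for a,b in ((0,3),(1,2))]
    axx=[np.degrees(np.arctan2(*(c[a]-c[b])[::-1]))+90 for a,b in ((1,0),(2,3))]
    print(z,"center",c.mean(0).round(1),"sizes",np.round(e,1),"yaw y",np.round(ax,1),np.round(axx,1))
c=np.array([ray(s,p,48.5)[:2] for p in [(228,201),(432,198)]]); print("case edge",c.round(1),np.linalg.norm(c[0]-c[1]),np.degrees(np.arctan2(*(c[1]-c[0])[::-1]))+90, "mid",c.mean(0))
# sub-pixel pocket edges: fit lines on gradient for left/right edges
g=cv2.cvtColor(s["color"],cv2.COLOR_RGB2GRAY).astype(float)
t=sense(); 
for z in (127,129):
    c=np.array([ray(s,p,z)[:2] for p in [(286,225),(355,225),(351,400),(288,400)]]); 
    q=np.array([ray(s,p,z)[:2] for p in [(320,217),(320,408)]])
    R=Ro.from_euler("xyz",t["tcp_rot"],degrees=True)
    l=lambda P:R.inv().apply(np.r_[P,z]-t["tool_pos"]).round(1)
    print(z,[l(P) for P in c],[l(P) for P in q])
E
```

```text
46 center [526.4  67.2] sizes [31.7 86.2 32.  86.3] yaw y [74.5 74.7] [74.1 74.3]
48.5 center [526.3  67.1] sizes [31.4 85.2 31.6 85.3] yaw y [74.5 74.7] [74.1 74.3]
51 center [526.3  67.1] sizes [31.  84.2 31.3 84.3] yaw y [74.5 74.7] [74.1 74.3]
case edge [[460.5  32.3]
 [567.1   2.2]] 110.74976147824448 74.19784114084626 mid [513.82228776  17.25205997]
127 [array([ 42.3, -12.6,  -6.8]), array([42.3, 11.7, -6.8]), array([-32.6,  12. ,  -6.7]), array([-32.5, -13.8,  -6.7])] [array([45.2, -0.6, -6.8]), array([-36.6,  -0.7,  -6.7])]
129 [array([ 42.9, -12.4,  -8.8]), array([42.9, 11.5, -8.8]), array([-30.9,  11.8,  -8.7]), array([-30.8, -13.6,  -8.7])] [array([45.7, -0.6, -8.8]), array([-34.8,  -0.7,  -8.7])]
```

```bash
python3 -c "
from h import *
plan(525.8,62.5,75,74.3)"
```

```text
t 11.05 pos [499.6 -13.7 120.2] rpy [-1.7999e+02  1.0000e-02  7.3390e+01] f [0.1 0.4 0. ] gap 24.9 | local [80.5  3.3 45.2] rows>= 2.3 turn rad -0.016
```

Call:
{"fn": "play_rows", "kwargs": {"increments": [[-1, [10, 1.3, 0], -0.016], [-1, [20, 1, 0], 0], [-1, [20, 1, 5], 0], [-1, [20, 0, 10], 0], [-1, [10.5, 0, 15], 0], [-1, [0, 0, 11], 0], [-1, [0, 0, 4], 0], [-1, [0, 0, 0], 0], [-1, [0, 0, 0], 0]]}}

```text
time: 11.8
tool_pos: [524.1, 63.0, 75.2]
tcp_rot: [-180.0, 0.0, 74.3]
ft_force: [0.1, -0.3, -0.4]
finger_gap: 24.8
grip_force: 29.7
```

```bash
python3 - <<'E'
from h import *
plan(525.8,62.5,53,74.3)
s=snapshot("wrist"); save(s,"k2")
a=snapshot("scene")["color"][190:290,280:400];b=snapshot("side")["color"][170:270,250:370]
cv2.imwrite("pics/k2.png",np.hstack([cv2.resize(s["color"][130:430,170:470],(400,400)),np.vstack([cv2.resize(a,(240,200)),cv2.resize(b,(240,200))])])[:,:,::-1])
E
```

```text
t 11.8 pos [524.1  63.   75.2] rpy [-1.7996e+02  2.0000e-02  7.4330e+01] f [ 0.1 -0.3 -0.4] gap 24.8 | local [-0.   1.8 22.2] rows>= 0.5 turn rad 0.001
```

View pics/k2.png

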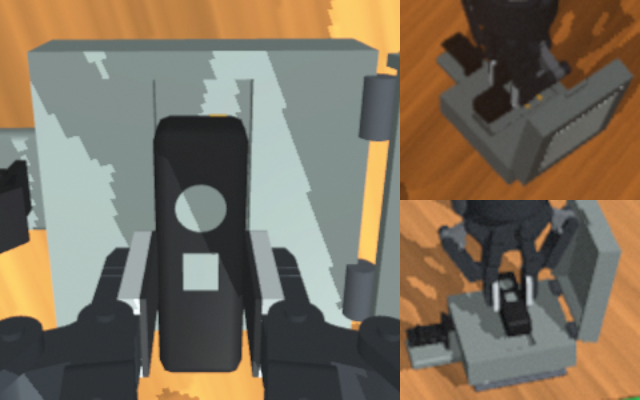

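```bash
python3 - <<'E'
from h import *
s=snapshot("wrist"); t=sense(); R=Ro.from_euler("xyz",t["tcp_rot"],degrees=True)
l=lambda uv,z:R.inv().apply(ray(s,uv,z)-t["tool_pos"]).round(1)
g=cv2.cvtColor(s["color"],cv2.COLOR_RGB2GRAY).astype(int)
print("row200",g[200,276:292].tolist(),g[200,350:368].tolist()); print("col",g[180:218,345].tolist(),g[180:218,300].tolist())
for z in (46.5,48): print([l(p,z) for p in [(285,192),(359,192),(285,215),(359,215)]])
print([l(p,84) for p in [(286,230),(355,230),(320,217),(320,408)]])
E
```

```text
row200 [140, 139, 139, 140, 139, 140, 130, 104, 114, 140, 140, 141, 140, 140, 139, 139] [141, 140, 140, 139, 139, 119, 91, 151, 194, 195, 195, 194, 194, 195, 195, 194, 195, 194]
col [196, 195, 195, 195, 195, 196, 195, 196, 194, 175, 148, 141, 141, 169, 176, 190, 195, 195, 195, 194, 181, 149, 140, 140, 139, 168, 176, 191, 194, 195, 195, 196, 195, 195, 155, 140, 168, 98] [140, 141, 141, 141, 142, 141, 141, 140, 141, 141, 141, 141, 140, 140, 139, 140, 141, 140, 140, 139, 140, 141, 140, 140, 140, 140, 139, 141, 139, 139, 140, 141, 140, 140, 140, 140, 102, 51]
[array([ 46.6, -15.9,  29.8]), array([46.5, 16.2, 29.8]), array([ 36.3, -16.2,  29.7]), array([36.2, 16.5, 29.8])]
[array([ 46.9, -15.7,  28.3]), array([46.9, 16.1, 28.3]), array([ 36.7, -16. ,  28.2]), array([36.6, 16.4, 28.3])]
[array([ 40.8, -12.6,  -7.7]), array([40.8, 11.5, -7.7]), array([45.5, -0.7, -7.7]), array([-35.6,  -0.8,  -7.8])]
```

Relative to the tool, the pocket is centred at (4.4,-0.8) and the presenter at (4.9,-0.7), so they are aligned within 1 mm. Lowering.

Call:
{"fn": "play_rows", "kwargs": {"increments": [[-1, [-0.5, 0, 5], 0], [-1, [0, 0, 6], 0], [-1, [0, 0, 5], 0], [-1, [0, 0, 2], 0], [-1, [0, 0, 1], 0], [-1, [0, 0, 1], 0], [-1, [0, 0, 0], 0]]}}

```text
time: 12.58
tool_pos: [524.9, 64.0, 56.7]
tcp_rot: [179.9, -0.1, 74.4]
ft_force: [-4.6, 4.1, 14.1]
finger_gap: 24.9
grip_force: 32.2
```

Call:
{"fn": "play_rows", "kwargs": {"increments": [[-1, [0, 0, 1], 0], [-1, [0, 0, 1], 0], [-1, [0, 0, 0], 0]]}}

```text
time: 12.83
tool_pos: [525.1, 64.0, 56.4]
tcp_rot: [179.9, -0.1, 74.4]
ft_force: [-13.7, 3.4, 31.2]
finger_gap: 24.4
grip_force: 34.0
```

Contact came higher than expected, so I back off and look.

Call:
{"fn": "play_rows", "kwargs": {"increments": [[-1, [0, 0, -3], 0], [-1, [0, 0, -1], 0], [-1, [0, 0, 0], 0]]}}

```text
time: 13.08
tool_pos: [524.5, 63.3, 57.4]
tcp_rot: [180.0, -0.0, 74.4]
ft_force: [1.1, 3.0, 3.4]
finger_gap: 24.9
grip_force: 31.0
```

```bash
python3 - <<'E'
from h import *
plan(525.8,62.5,53,74.3)
s=snapshot("wrist"); b=snapshot("side"); a=snapshot("scene")
cr=lambda im,P,r,z:cv2.resize(im["color"][max(0,int(P[1])-r):int(P[1])+r,int(P[0])-r:int(P[0])+r],(z,z),interpolation=2)
C=np.array([525,65,55.])
cv2.imwrite("pics/k3.png",np.hstack([cv2.resize(s["color"][130:430,170:470],(400,400)),cr(a,px(a,C),45,400)])[:,:,::-1])
cv2.imwrite("pics/k3b.png",cr(b,px(b,C),45,500)[:,:,::-1])
t=sense(); R=Ro.from_euler("xyz",t["tcp_rot"],degrees=True)
E
```

```text
t 13.08 pos [524.5  63.3  57.4] rpy [ 1.7995e+02 -3.0000e-02  7.4360e+01] f [1.1 3.  3.4] gap 24.9 | local [-0.4  1.5  4.4] rows>= 0.1 turn rad 0.001
```

View pics/k3.png

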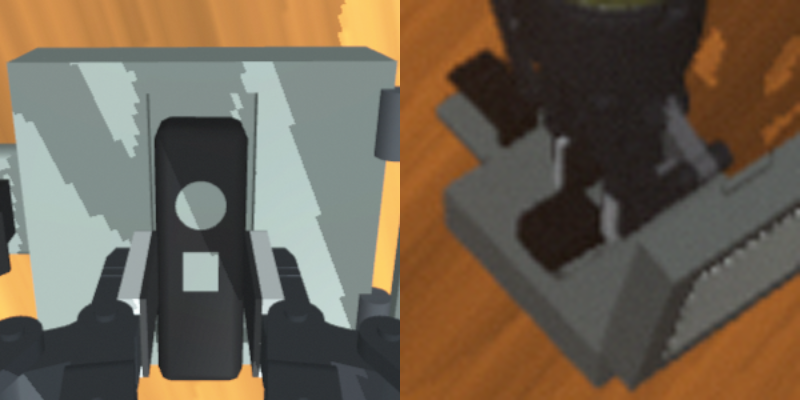

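The views so far show the presenter's hinge-side/-y corner riding on the rim: the reaction is toward dock -x, +y, and the -y end has risen. I lift a little and measure the edges numerically.

Call:
{"fn": "play_rows", "kwargs": {"increments": [[-1, [0, 0, -4], 0], [-1, [0, 0, -4], 0], [-1, [0, 0, 0], 0], [-1, [0, 0, 0], 0], [-1, [0, 0, 0], 0], [-1, [0, 0, 0], 0]]}}

```text
time: 13.73
tool_pos: [523.8, 63.1, 65.0]
tcp_rot: [-180.0, 0.0, 74.4]
ft_force: [1.5, 0.0, -1.7]
finger_gap: 24.9
grip_force: 30.6
```

```bash
python3 - <<'E'
from h import *
plan(525.8,62.5,53,74.3)
s=snapshot("wrist"); t=sense(); R=Ro.from_euler("xyz",t["tcp_rot"],degrees=True)
l=lambda uv,z:R.inv().apply(ray(s,uv,z)-t["tool_pos"])[:2].round(1)
im=s["color"].astype(int); g=im.max(2); z0=t["tool_pos"][2]; cv2.imwrite("pics/k4raw.png",s["color"][:,:,::-1])
for y in range(180,221,4): print(y,g[y,276:368].tolist()) if y in(200,212) else None
for y in range(222,420,16):
    row=g[y]; d=np.where(row[255:390]<75)[0]+255
    # dark run containing 300 side edges
    L=300
    while row[L-1]<75 and L>250:L-=1
    Rr=340
    while row[Rr+1]<75 and Rr<400:Rr+=1
    print(y,L,Rr,l((L-.5,y),z0+8),l((Rr+.5,y),z0+8))
for y in (195,200,205,210,214):
    gg=g[y].astype(float); a=270+np.argmax(np.abs(np.diff(gg[270:300]))); b=345+np.argmax(np.abs(np.diff(gg[345:372])))
    print("pocket",y,a,b,l((a+.5,y),47.5),l((b+.5,y),47.5))
print("col300",g[160:235,300].tolist()); print("col320",g[160:235,320].tolist()); print("colbot",g[395:440,320].tolist())
E
```

```text
t 13.73 pos [523.8  63.1  65. ] rpy [-1.7996e+02  1.0000e-02  7.4350e+01] f [ 1.5  0.  -1.7] gap 24.9 | local [-0.   2.1 12. ] rows>= 0.3 turn rad 0.001
200 [143, 143, 143, 145, 143, 143, 135, 109, 106, 133, 144, 143, 144, 143, 143, 143, 144, 143, 143, 144, 144, 144, 143, 144, 144, 143, 144, 143, 144, 144, 143, 143, 144, 143, 143, 144, 144, 144, 143, 143, 143, 144, 144, 144, 144, 143, 144, 144, 144, 144, 144, 143, 144, 144, 143, 144, 143, 144, 150, 177, 200, 200, 200, 199, 200, 200, 200, 200, 199, 199, 200, 200, 200, 199, 182, 144, 143, 143, 143, 144, 145, 143, 144, 143, 127, 90, 126, 184, 201, 202, 202, 202]
212 [145, 143, 144, 143, 143, 144, 144, 126, 97, 121, 144, 144, 144, 144, 143, 143, 145, 143, 144, 143, 143, 143, 143, 144, 144, 143, 145, 144, 144, 143, 143, 143, 143, 144, 144, 144, 144, 143, 143, 143, 144, 143, 144, 143, 144, 144, 144, 144, 144, 144, 144, 144, 143, 144, 143, 144, 143, 144, 149, 177, 201, 199, 199, 200, 200, 200, 201, 201, 201, 201, 202, 202, 202, 198, 173, 143, 144, 143, 143, 144, 144, 143, 144, 144, 123, 90, 152, 202, 201, 202, 201, 201]
222 290 350 [ 43.9 -
[... 947 characters left out ...]
 144, 144, 144, 143, 145, 144, 143, 143, 144, 144, 88, 37, 30, 32, 32, 34, 34, 35, 36, 39, 40, 43, 43, 42, 43, 45, 41, 43]
col320 [182, 167, 119, 112, 111, 112, 113, 111, 112, 113, 112, 112, 139, 145, 146, 145, 145, 146, 144, 145, 146, 145, 145, 146, 146, 145, 145, 145, 145, 146, 146, 144, 144, 143, 143, 144, 145, 144, 143, 144, 144, 143, 144, 143, 144, 143, 144, 144, 144, 145, 143, 144, 144, 143, 144, 145, 144, 86, 40, 30, 32, 34, 34, 35, 33, 36, 37, 39, 42, 41, 41, 44, 44, 44, 44]
colbot [62, 61, 60, 61, 62, 61, 60, 61, 62, 63, 62, 64, 61, 63, 64, 62, 61, 54, 53, 98, 239, 249, 248, 249, 249, 250, 250, 250, 250, 250, 250, 250, 250, 251, 251, 251, 251, 251, 251, 251, 252, 252, 252, 252, 252]
```

```bash
python3 - <<'E'
from h import *
s=snapshot("wrist"); t=sense(); R=Ro.from_euler("xyz",t["tcp_rot"],degrees=True); z0=t["tool_pos"][2]
l=lambda uv,z:R.inv().apply(ray(s,uv,z)-t["tool_pos"])[:2].round(1)
g=s["color"].astype(int).max(2)
m=g[160:216,295:330].astype(float).mean(1).round(1); print(m.tolist())
for z in (46.5,48.5): print("z",z,"case+y",l((320,171.7),z),"pocket end",l((320,190.5),z))
for dz in (-12,-9,-6): print("pres +x",dz,l((310,217.2),z0+dz))
for dz in (4,6,8,11): print("pres -x",dz,l((320,413.8),z0+dz))
# keys
for nm,(y0,y1) in {"circle":(255,305),"square":(310,365)}.items():
    mk=(g[y0:y1,290:350]>100); ii=np.argwhere(mk); c=ii.mean(0)+[y0,290]; print(nm,len(ii),c.round(1),np.ptp(ii,axis=0)+1,l(c[::-1],z0+9))
E
```

```text
[185.7, 178.7, 124.0, 112.1, 112.0, 111.9, 112.1, 112.3, 112.1, 112.1, 112.2, 112.0, 138.5, 145.5, 145.5, 145.3, 145.4, 145.5, 145.5, 145.4, 145.6, 145.4, 145.4, 145.4, 145.6, 145.4, 145.3, 145.5, 145.4, 145.1, 144.5, 143.6, 143.6, 143.7, 143.6, 144.2, 144.1, 143.6, 143.6, 143.5, 143.6, 143.5, 143.7, 143.6, 143.8, 143.5, 143.7, 143.7, 143.6, 143.6, 143.7, 143.7, 143.4, 143.6, 143.7, 143.7]
z 46.5 case+y [57.1 -0.8] pocket end [49.6 -0.8]
z 48.5 case+y [57.5 -0.8] pocket end [50.  -0.8]
pres +x -12 [40.2 -4.8]
pres +x -9 [41.  -4.7]
pres +x -6 [41.8 -4.6]
pres -x 4 [-41.8  -0.9]
pres -x 6 [-40.   -0.9]
pres -x 8 [-38.2  -0.9]
pres -x 11 [-35.6  -0.9]
circle 1109 [284.1 320. ] [37 39] [20.7 -0.8]
square 808 [333.5 320. ] [30 27] [ 0.2 -0.9]
```

Measured in one picture, the pocket centre is at (≈6, 0.3) and the presenter at (≈1.8, -0.85) in the tool frame. The earlier silhouette edge was the bar's bottom edge, not its top. I shift by (+4, +1) and lower again.

Call:
{"fn": "play_rows", "kwargs": {"increments": [[-1, [2, 0.5, 0], 0], [-1, [2, 0.6, 0], 0], [-1, [0, 0, 0], 0], [-1, [0, 0, 2], 0], [-1, [0, 0, 2], 0], [-1, [0, 0, 2], 0], [-1, [0, 0, 1.5], 0], [-1, [0, 0, 1.5], 0], [-1, [0, 0, 0], 0]]}}

```text
time: 14.58
tool_pos: [526.1, 66.6, 55.9]
tcp_rot: [-180.0, 0.0, 74.4]
ft_force: [-0.7, -0.2, 0.2]
finger_gap: 25.0
grip_force: 30.6
```

Call:
{"fn": "play_rows", "kwargs": {"increments": [[-1, [0, 0, 1], 0], [-1, [0, 0, 0.7], 0], [-1, [0, 0, 0], 0]]}}

```text
time: 14.83
tool_pos: [526.4, 66.4, 55.1]
tcp_rot: [180.0, 0.0, 74.4]
ft_force: [-3.8, -0.6, 6.5]
finger_gap: 25.0
grip_force: 31.3
```

Call:
{"fn": "play_rows", "kwargs": {"increments": [[-1, [0, 0, 1], 0], [-1, [0, 0, 0], 0], [-1, [0, 0, 0], 0]]}}

```text
time: 15.08
tool_pos: [526.8, 66.4, 54.6]
tcp_rot: [179.9, 0.0, 74.4]
ft_force: [-2.6, -3.0, 7.8]
finger_gap: 24.7
grip_force: 31.5
```

```bash
python3 - <<'E'
from h import *
plan(526,66.5,54)
s=snapshot("wrist"); t=sense(); R=Ro.from_euler("xyz",t["tcp_rot"],degrees=True); z0=t["tool_pos"][2]
l=lambda uv,z:R.inv().apply(ray(s,uv,z)-t["tool_pos"])[:2].round(1)
g=s["color"].astype(int).max(2)
print(g[150:235,300].tolist()); print(g[395:440,320].tolist())
for nm,(y0,y1) in {"circle":(255,308),"square":(310,365)}.items():
    mk=(g[y0:y1,290:350]>100); ii=np.argwhere(mk); c=ii.mean(0)+[y0,290]; print(nm,len(ii),c.round(1),np.ptp(ii,axis=0)+1)
y=205;print(g[y,270:375].tolist())
for y in (238,270,398):
    d=np.where(g[y,280:365]<75)[0]+280; print(y,d.min(),d.max())
E
```

```text
t 15.08 pos [526.8  66.4  54.6] rpy [1.7994e+02 1.0000e-02 7.4360e+01] f [-2.6 -3.   7.8] gap 24.7 | local [-0.1 -0.8  0.6] rows>= 0.0 turn rad 0.0
[190, 190, 190, 191, 192, 191, 191, 193, 192, 193, 192, 192, 192, 192, 192, 192, 192, 193, 192, 192, 192, 191, 193, 193, 129, 112, 112, 112, 112, 113, 112, 112, 111, 113, 112, 112, 112, 134, 144, 145, 144, 143, 144, 143, 144, 144, 143, 143, 143, 143, 144, 144, 143, 142, 144, 142, 144, 143, 145, 144, 144, 144, 143, 143, 144, 144, 143, 77, 31, 34, 34, 34, 33, 32, 34, 36, 39, 42, 40, 44, 43, 44, 43, 43, 45]
[62, 63, 65, 63, 62, 64, 62, 63, 63, 62, 61, 62, 62, 65, 62, 57, 55, 50, 147, 240, 248, 248, 248, 248, 248, 248, 248, 248, 248, 248, 248, 248, 248, 248, 248, 248, 248, 249, 249, 249, 249, 249, 250, 250, 250]
circle 1099 [285.  319.7] [37 39]
square 782 [334. 320.] [29 27]
[179, 144, 142, 144, 143, 144, 144, 143, 143, 143, 144, 143, 143, 143, 143, 142, 144, 143, 143, 144, 144, 143, 144, 144, 143, 144, 143, 144, 143, 143, 142, 144, 142, 143, 143, 143, 143, 145, 143, 143, 144, 143, 143, 143, 143, 144, 144, 143, 143, 144, 142, 144, 144, 144, 144, 143, 144, 142, 144, 143, 144, 144, 143, 144, 144, 144, 144, 143, 143, 144, 144, 143, 144, 143, 144, 144, 144, 144, 144, 143, 144, 144, 143, 144, 150, 177, 199, 199, 200, 200, 201, 201, 201, 201, 201, 201, 202, 202, 201, 201, 201, 201, 201, 201, 201]
238 285 354
270 286 354
398 281 364
```

Descended about 2 mm past the former contact, and only 8 N. Release and check.

Call:
{"fn": "play_rows", "kwargs": {"increments": [[-0.2, [0, 0, 0], 0], [0, [0, 0, 0], 0], [0.1, [0, 0, 0], 0], [0.1, [0, 0, 0], 0], [0.1, [0, 0, -10], 0], [0.1, [0, 0, -20], 0], [0.1, [0, 0, -30], 0], [0.1, [0, 0, -15], 0], [0.1, [0, 0, 0], 0], [0.1, [0, 0, 0], 0], [0.1, [0, 0, 0], 0], [0.1, [0, 0, 0], 0]]}}

```text
time: 16.13
tool_pos: [525.3, 66.7, 127.3]
tcp_rot: [-179.9, 0.0, 74.4]
ft_force: [0.2, 0.8, -0.5]
finger_gap: 47.2
grip_force: 0.0
```

```bash
python3 - <<'E'
from h import *
plan(526,66.5,54)
s=snapshot("wrist"); a=snapshot("side"); b=snapshot("scene"); cv2.imwrite("pics/k5raw.png",s["color"][:,:,::-1])
for q in (s,a,b):
    for r in pinpoint("presenter",q)[:3]: print(round(r["p"],2),w(q,r["xyz"]).round(1),px(q,w(q,r["xyz"])).round())
    for r in regions_of("presenter",q)[:2]:
        ii=np.argwhere(r["mask"]); print("mask",len(ii),ii.mean(0).round(1),ii.min(0),ii.max(0))
        P=np.array([ray(q,p[::-1],60)[:2] for p in ii],np.float32); print(cv2.minAreaRect(P))
g=s["color"].astype(int).max(2); t=sense(); R=Ro.from_euler("xyz",t["tcp_rot"],degrees=True)
l=lambda uv,z:R.inv().apply(ray(s,uv,z)-t["tool_pos"])[:2].round(1)
K=((g>100)&(g<230)).astype(np.uint8)
for y in (210,240,270,300,330): print(y,g[y,270:372:1].tolist())
E
```

```text
t 16.13 pos [525.3  66.7 127.3] rpy [-1.7987e+02  4.0000e-02  7.4360e+01] f [ 0.2  0.8 -0.5] gap 47.2 | local [ 0.   0.9 73.3] rows>= 1.8 turn rad 0.0
0.73 [523.6  66.4  44. ] [319. 252.]
mask 6297 [250.3 323.5] [183 300] [320 347]
((527.1250610351562, 69.36537170410156), (81.20249938964844, 25.630390167236328), 74.37757110595703)
0.73 [614.7 314.7  -4.3] [288. 173.]
0.72 [575.3 -73.6  -1.2] [362. 281.]
0.65 [525.   64.2  38.3] [305. 234.]
mask 567 [277. 363.] [268 344] [286 383]
((549.9790649414062, -111.8772964477539), (36.79042434692383, 74.86146545410156), 72.77887725830078)
mask 399 [229.2 305.1] [214 296] [243 315]
((521.2235717773438, 57.90275573730469), (89.44170379638672, 28.03951644897461), 74.18531799316406)
0.86 [524.5  63.6  45.2] [335. 244.]
0.82 [581.2 -68.2   5.9] [318. 316.]
mask 1726 [178.7 439.5] [136 422] [209 461]
((606.7029418945312, 343.58673095703125), (74.42034149169922, 209.79798889160156), 22.088987350463867)
210 [181, 182, 182, 182, 182, 183, 182, 183, 182, 182, 182, 182, 182, 182, 182, 182, 182, 181, 182, 182, 168, 145, 144, 124, 106, 130, 130, 131, 130, 
[... 1570 characters left out ...]
57, 60, 60, 60, 60, 61, 61, 59, 57, 54, 50, 46, 43, 86, 128, 112, 134, 187, 187, 186, 187, 186, 186, 186, 187, 187, 185, 186, 186, 187, 187, 186, 188, 188, 188, 189, 188, 189, 189, 189]
330 [221, 223, 226, 228, 229, 228, 227, 228, 228, 227, 227, 228, 228, 229, 230, 230, 230, 231, 231, 233, 233, 234, 232, 231, 232, 233, 233, 234, 234, 235, 234, 235, 236, 235, 233, 231, 228, 229, 230, 230, 231, 229, 227, 225, 224, 223, 224, 224, 228, 232, 234, 234, 233, 232, 232, 233, 235, 236, 237, 239, 240, 240, 240, 240, 238, 236, 235, 233, 232, 232, 231, 230, 229, 228, 228, 226, 224, 223, 223, 223, 224, 225, 227, 229, 230, 230, 231, 230, 229, 227, 226, 223, 221, 220, 220, 226, 231, 234, 235, 236, 237, 236]
```

The presenter's footprint at z=60 measures 25.6 x 81.2 mm at yaw 74.4°, so it lies flat in the pocket (on the rim it would measure smaller, and the pinpointed heights are ≈40). Next: over the lid and behind it with the fingers shut.

Call:
{"fn": "play_rows", "kwargs": {"increments": [[-1, [0, 0, -25], 0], [-1, [2, 0, -30], 0], [-1, [0, 0, -25], 0], [-1, [0, 15, -5], 0], [-1, [0, 22, 0], 0], [-1, [0, 25, 0], 0], [-1, [0, 25, 0], 0], [-1, [0, 25, 0], 0], [-1, [0, 18, 0], 0], [-1, [0, 8, 0], 0], [-1, [0, 0, 0], 0], [-1, [0, 0, 0], 0]]}}

```text
time: 17.58
tool_pos: [659.3, 31.5, 213.1]
tcp_rot: [-179.9, 0.0, 74.3]
ft_force: [-1.3, 1.0, 0.7]
finger_gap: 0.1
grip_force: 0.0
```

```bash
cat >> h.py <<'E'
def dock():
    t=sense(); d=np.array(t["tool_pos"])-[525.8,68.8,0]; c,s_=np.cos(np.radians(-15.6)),np.sin(np.radians(-15.6))
    print("t",round(t["time"],2),"dock x,y,z",np.round([d[0]*c+d[1]*s_,-d[0]*s_+d[1]*c,d[2]],1),"rpy",np.round(t["tcp_rot"],1),"f",np.round(t["ft_force"],1))
E
python3 - <<'E'
from h import *
dock()
s=snapshot("side");a=snapshot("scene")
for q in (s,a):
    for r in find_in("lid",q)[:2]: print("lid",round(r["p"],2),w(q,r["xyz"]).round(1))
E
```

```text
t 17.58 dock x,y,z [138.6  -0.  213.1] rpy [-179.9    0.    74.3] f [-1.3  1.   0.7]
lid 0.93 [600.7  45.3 103.3]
lid 0.68 [ 286.6 -335.6   63.5]
lid 0.91 [606.   28.1 137.3]
lid 0.81 [ 287.4 -329.    64. ]
```

Call:
{"fn": "play_rows", "kwargs": {"increments": [[-1, [0, 0, 15], 0], [-1, [0, 0, 22], 0], [-1, [0, 0, 22], 0], [-1, [0, 0, 9], 0], [-1, [0, -5, 0], 0], [-1, [0, -8, 0], 0], [-1, [0, -8, 0], 0], [-1, [0, -5, 0], 0], [-1, [0, -4, 0], 0], [-1, [0, -4, 0], 0], [-1, [0, -4, 0], 0], [-1, [0, -4, 0], 0]]}}

```text
time: 18.78
tool_pos: [620.5, 42.7, 147.9]
tcp_rot: [179.8, -0.1, 74.4]
ft_force: [1.0, -0.0, 0.5]
finger_gap: -0.0
grip_force: 0.8
```

```bash
python3 -c "
from h import *
dock()"
```

```text
t 18.78 dock x,y,z [ 98.2   0.4 147.9] rpy [ 1.798e+02 -1.000e-01  7.440e+01] f [ 1.  -0.   0.5]
```

Call:
{"fn": "play_rows", "kwargs": {"increments": [[-1, [0, -5, 0.5], 0], [-1, [0, -5, 0.5], 0], [-1, [0, -5, 0], 0], [-1, [0, -5, 0], 0], [-1, [0, -5, 0], 0], [-1, [0, -5, 0], 0], [-1, [0, -5, 0], 0], [-1, [0, -5, 0.3], 0], [-1, [0, -5, 0.5], 0], [-1, [0, -5, 0.7], 0], [-1, [0, -4, 1], 0], [-1, [0, -4, 1], 0]]}}

```text
time: 19.78
tool_pos: [563.0, 58.5, 141.0]
tcp_rot: [180.0, 0.0, 74.4]
ft_force: [1.6, -0.8, -0.5]
finger_gap: 0.3
grip_force: 0.6
```

```bash
python3 - <<'E'
from h import *
dock()
s=snapshot("side");a=snapshot("scene")
for q in (s,a):
    for r in find_in("lid",q)[:2]: print("lid",round(r["p"],2),w(q,r["xyz"]).round(1))
E
```

```text
t 19.78 dock x,y,z [3.86e+01 1.00e-01 1.41e+02] rpy [180.    0.   74.4] f [ 1.6 -0.8 -0.5]
lid 0.74 [544.5  20.  125.7]
lid 0.56 [ 283.3 -335.3   61.5]
lid 0.76 [567.9  39.7 106.9]
lid 0.6 [ 289.6 -334.1   65.8]
```

Call:
{"fn": "play_rows", "kwargs": {"increments": [[-1, [0, -5, 0], 0], [-1, [0, -5, 0.5], 0], [-1, [0, -5, 1], 0], [-1, [0, -5, 1.5], 0], [-1, [0, -4, 2], 0], [-1, [0, -4, 2], 0], [-1, [0, -4, 2.5], 0], [-1, [0, -4, 2.5], 0], [-1, [0, -4, 3], 0], [-1, [0, -4, 3], 0], [-1, [0, -3, 3], 0], [-1, [0, 0, 0], 0]]}}

```text
time: 20.98
tool_pos: [517.1, 71.3, 119.2]
tcp_rot: [-179.9, 0.0, 74.4]
ft_force: [1.5, 0.4, 0.9]
finger_gap: 0.1
grip_force: 0.6
```

```bash
python3 -c "
from h import *
dock()"
```

```text
t 20.98 dock x,y,z [-9.100e+00  1.000e-01  1.192e+02] rpy [-179.9    0.    74.4] f [1.5 0.4 0.9]
```

Call:
{"fn": "play_rows", "kwargs": {"increments": [[-1, [0, -2.7, 3.3], 0], [-1, [0, -2.7, 3.3], 0], [-1, [0, -2.7, 3.3], 0], [-1, [0, -2.7, 3.3], 0], [-1, [0, -2, 3.2], 0], [-1, [0, -2, 3.2], 0], [-1, [0, -2, 3.2], 0], [-1, [0, -2, 3.2], 0], [-1, [0, -2, 3], 0], [-1, [0, -1, 2], 0], [-1, [0, -1, 2], 0], [-1, [0, 0, 0], 0]]}}

```text
time: 21.98
tool_pos: [495.8, 77.3, 86.6]
tcp_rot: [-180.0, 0.0, 74.4]
ft_force: [1.0, 0.1, 1.0]
finger_gap: -0.2
grip_force: 0.6
```

```bash
python3 - <<'E'
from h import *
dock()
s=snapshot("side");a=snapshot("scene")
for q in (s,a):
    for r in find_in("lid",q)[:2]: print("lid",round(r["p"],2),w(q,r["xyz"]).round(1))
E
```

```text
t 21.98 dock x,y,z [-31.2   0.1  86.6] rpy [-180.     0.    74.4] f [1.  0.1 1. ]
lid 0.88 [527.5  45.4  74.2]
lid 0.73 [ 282.2 -331.    65.8]
lid 0.84 [537.2  54.2  80.8]
lid 0.59 [ 289.9 -333.8   65.4]
```

Call:
{"fn": "play_rows", "kwargs": {"increments": [[-1, [0, -2, 1], 0], [-1, [0, -2, 1], 0], [-1, [0, -1, 1], 0], [-1, [0, -1, 1], 0], [-1, [0, 0, 1], 0], [-1, [0, 0, 1], 0], [-1, [0, 0, 1], 0], [-1, [0, 0, 0], 0]]}}

```text
time: 22.85
tool_pos: [489.7, 79.0, 80.0]
tcp_rot: [-179.9, 0.0, 74.4]
ft_force: [-4.2, 1.1, 5.8]
finger_gap: -0.1
grip_force: 2.6
```

Call:
{"fn": "play_rows", "kwargs": {"increments": [[-1, [0, 0, 1], 0], [-1, [0, 0, 1], 0], [-1, [0, 0, 1], 0], [-1, [0, 0, 0], 0]]}}

```text
time: 23.18
tool_pos: [489.9, 79.0, 76.9]
tcp_rot: [-179.9, 0.0, 74.4]
ft_force: [0.1, 0.3, 0.2]
finger_gap: -0.2
grip_force: 0.0
```

Call:
{"fn": "play_rows", "kwargs": {"increments": [[-1, [0, 0, 1], 0], [-1, [0, 0, 0], 0]]}}

```text
time: 23.35
tool_pos: [490.2, 78.8, 75.6]
tcp_rot: [-180.0, 0.0, 74.4]
ft_force: [-0.1, 0.6, 0.6]
finger_gap: -0.2
grip_force: 0.0
```

Call:
{"fn": "play_rows", "kwargs": {"increments": [[-1, [0, 0, 1], 0], [-1, [0, 0, 0], 0]]}}

```text
time: 23.52
tool_pos: [490.3, 78.7, 74.7]
tcp_rot: [-180.0, 0.0, 74.4]
ft_force: [-0.4, -0.1, -0.3]
finger_gap: -0.1
grip_force: 0.0
```

Call:
{"fn": "play_rows", "kwargs": {"increments": [[-1, [0, 0, 1], 0], [-1, [0, 0, 0], 0]]}}

```text
time: 23.68
tool_pos: [490.4, 78.8, 74.0]
tcp_rot: [-180.0, 0.0, 74.4]
ft_force: [-0.4, -0.6, 1.5]
finger_gap: 0.1
grip_force: 0.5
```

Call:
{"fn": "play_rows", "kwargs": {"increments": [[-1, [0, 0, 1], 0], [-1, [0, 0, 0], 0]]}}

```text
time: 23.85
tool_pos: [490.3, 78.9, 73.0]
tcp_rot: [-180.0, -0.0, 74.4]
ft_force: [-1.1, -0.3, 2.6]
finger_gap: -0.2
grip_force: 1.0
```

```bash
python3 - <<'E'
from h import *
dock()
s=snapshot("side");a=snapshot("scene")
for q in (s,a):
    for r in find_in("lid",q)[:1]: print("lid",round(r["p"],2),w(q,r["xyz"]).round(1))
    im=q["color"].astype(int); m=((im.min(2)>150)&(im.max(2)-im.min(2)<40)).astype(np.uint8); n,l,st,ce=cv2.connectedComponentsWithStats(m); c=px(q,np.array([526,69,72.]))
    for i in range(1,n):
        if st[i,4]>100 and np.hypot(*(ce[i]-c))<40: print(st[i],ce[i])
E
```

```text
t 23.85 dock x,y,z [-36.9   0.2  73. ] rpy [-180.    -0.    74.4] f [-1.1 -0.3  2.6]
lid 0.9 [ 281.4 -335.2   58.2]
[283 205  46  32 970] [305.42680412 221.21443299]
lid 0.77 [ 288.3 -333.1   69.1]
[ 311  219   53   39 1098] [337.67668488 236.28415301]
```

Call:
{"fn": "play_rows", "kwargs": {"increments": [[-1, [0, 0, 1], 0], [-1, [0, 0, 0], 0]]}}

```text
time: 24.22
tool_pos: [490.5, 78.9, 72.0]
tcp_rot: [180.0, -0.0, 74.4]
ft_force: [-1.3, 0.9, 1.3]
finger_gap: -0.0
grip_force: 1.0
```

Call:
{"fn": "play_rows", "kwargs": {"increments": [[-1, [0, 0, 1], 0], [-1, [0, 0, 0], 0]]}}

```text
time: 24.38
tool_pos: [490.5, 78.9, 71.1]
tcp_rot: [180.0, -0.0, 74.4]
ft_force: [-1.9, 0.7, 4.2]
finger_gap: -0.2
grip_force: 2.0
```

Call:
{"fn": "play_rows", "kwargs": {"increments": [[-1, [0, 0, 0.7], 0], [-1, [0, 0, 0], 0]]}}

```text
time: 24.55
tool_pos: [490.6, 78.9, 70.8]
tcp_rot: [180.0, -0.0, 74.4]
ft_force: [-3.9, 0.6, 8.4]
finger_gap: -0.0
grip_force: 3.8
```

Call:
{"fn": "play_rows", "kwargs": {"increments": [[-1, [0, 0, 0.7], 0], [-1, [0, 0, 0], 0]]}}

```text
time: 24.72
tool_pos: [490.6, 78.9, 70.5]
tcp_rot: [180.0, -0.0, 74.4]
ft_force: [-5.2, 0.6, 11.4]
finger_gap: -0.3
grip_force: 5.6
```

Call:
{"fn": "play_rows", "kwargs": {"increments": [[-1, [0, 0, 0.7], 0], [-1, [0, 0, 0], 0]]}}

```text
time: 24.88
tool_pos: [490.5, 78.9, 70.1]
tcp_rot: [180.0, -0.0, 74.4]
ft_force: [-8.1, 0.3, 14.7]
finger_gap: -0.2
grip_force: 7.4
```

Likely at the hard stop. I lift off and check whether the lid stays.

Call:
{"fn": "play_rows", "kwargs": {"increments": [[-1, [0, 0, -2], 0], [-1, [0, 0, -4], 0], [-1, [0, 0, -10], 0], [-1, [0, 0, -20], 0], [-1, [0, 0, -30], 0], [-1, [0, 0, -35], 0], [-1, [0, 0, -35], 0], [-1, [0, -20, 0], 0], [-1, [0, -30, 0], 0], [-1, [0, -35, 0], 0], [-1, [0, -35, 0], 0], [-1, [0, -35, 0], 0]]}}

```text
time: 25.88
tool_pos: [339.8, 120.7, 205.2]
tcp_rot: [180.0, -0.0, 74.3]
ft_force: [0.2, 0.5, 0.5]
finger_gap: -0.0
grip_force: 0.0
```

```bash
python3 - <<'E'
from h import *
dock()
rays=[]
for n in ("scene","side"):
    q=snapshot(n); save(q,"end_"+n); im=q["color"].astype(int); m=((im.min(2)>150)&(im.max(2)-im.min(2)<40)).astype(np.uint8); N,l,st,ce=cv2.connectedComponentsWithStats(m); c=px(q,np.array([526,69,72.]))
    i=min([i for i in range(1,N) if st[i,4]>200],key=lambda i:np.hypot(*(ce[i]-c))); print(n,st[i],ce[i])
    o0=cv2.imread(f"pics/{n}0.png"); d=np.abs(o0.astype(int)-im[:,:,::-1]).max(2)>50
    x,y=c.astype(int); print("diff px near case",d[y-30:y+45,x-45:x+45].sum())
    nn,ll,ss,cc=cv2.connectedComponentsWithStats(d.astype(np.uint8)); print([(s[:5].tolist()) for s in ss[1:] if s[4]>60])
    T=np.array(q["world_from_camera"]);o=T[:3,3];dd=ray(q,ce[i],0)-o;rays.append((o,dd/np.linalg.norm(dd)))
A=np.c_[rays[0][1],-rays[1][1]];t=np.linalg.lstsq(A,rays[1][0]-rays[0][0],rcond=None)[0]
print("tri",rays[0][0]+t[0]*rays[0][1],rays[1][0]+t[1]*rays[1][1])
E
```

```text
t 25.88 dock x,y,z [-1.931e+02 -1.000e-01  2.052e+02] rpy [180.   -0.   74.3] f [0.2 0.5 0.5]
scene [ 312  213   52   45 1217] [337.25554643 234.4601479 ]
diff px near case 0
[[167, 0, 58, 48, 434], [237, 0, 62, 132, 4952], [354, 0, 37, 80, 821], [415, 0, 10, 17, 94], [156, 7, 22, 27, 97], [131, 19, 26, 31, 214], [414, 18, 21, 13, 162], [25, 45, 53, 53, 1201], [76, 44, 23, 19, 229], [69, 62, 12, 31, 87], [278, 362, 26, 49, 779]]
side [ 281  205   48   32 1058] [304.11153119 220.57561437]
diff px near case 0
[[0, 0, 213, 187, 15393], [0, 81, 152, 125, 6338], [209, 130, 14, 15, 106], [0, 190, 65, 130, 5055], [394, 299, 52, 33, 788]]
tri [525.58073442  69.62265006  71.17139663] [526.02386495  68.66620226  70.43945911]
```

The case looks exactly as at the start (shut, 0 changed pixels) a second after release. On the desk only the presenter's old spot has changed. Handing in.

```bash
python3 -c "
from bench import *
print(hand_in())"
```

```text
the job is handed in; nothing more can be done
None
```

The job is handed in after about 26 s: the presenter is in the pocket keys up, the lid was still shut a second after I let go, and nothing else on the desk moved; the latch took about 4 N and the lid about 17 N, but a first, misaligned try at the pocket pressed the presenter on the case rim with about 31 N before I lifted and realigned it.

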